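Ease the spring clip off the roll spindle with the wedge

TASK

Take the retaining clip off the paper-roll spindle: pick up the white plastic wedge, slide its thin end along the top of the spindle under the clip until the clip has spread, ridden up over the crest and sits in the wedge's saddle up against the grip block, lift it off the spindle on the wedge and set both down in the shallow grey tray, the wedge upright on its base. Feel your way in and push gently, so that the wedge is never forced against the spindle, the stand or the clip; keep the gripper off the clip, do not drop or fling it, and do not disturb the stapler, eraser, glue stick or spectacle case.

Things in the scene. Friction and masses are not known exactly. Their poses are not given: they have to be found in the camera images.
- stand: Heavy grey fixed roll stand, base 170 x 90 x 12 mm, with a level 16 mm steel spindle, axis 78 mm above the desk. Origin: desk level under the middle of the base; +x runs along the spindle from its free front end (nearer the robot) to the back, z up. A white paper roll (64 mm across) begins at x = +21 mm.
- spindle_front (a point): The free, rounded front tip of the spindle, on its axis, at x = -120 mm of the stand. The spindle's top line is straight from 8 mm behind the tip. Behind the clip the spindle passes a grey fork: two 8 mm thick prongs 18 mm apart, tops 102 mm above the desk, on a carriage set by hand anywhere from 52 to 80 mm behind the tip; its setting is not reported. It stops the clip from sliding back; the wedge passes between the prongs.
- clip: Dark steel spring clip straddling the spindle, bridge 12 mm along it, 22 mm wide. When pushed it slides back up to 40 mm, until it meets the fork. Origin: middle of the underside of its bridge, which rests on the spindle's top; x along the spindle away from its tip, z up. Two spring arms, 18 mm apart, end in lips 18 mm below the bridge, 10 mm apart when free, that hug the spindle.
- clip_mouth (a point): Where the nose goes in: 13 mm before the clip's origin, on the spindle's top, under the turned-up bridge end (3 mm gap). Raised by the ramp, the arms spread (this takes 2 to 12 N), pass the spindle's middle at 8 mm lift and nip the wedge. It then runs over the crest into the saddle until its turned-up end meets the grip block, 35 mm from the grip's middle to the clip's, and the push stiffens; now it lifts off straight up.
- wedge: White plastic wedge tool, 13 mm wide, 108 mm long, lying flat on its base on the desk, 60 g. Origin: underside, below the middle of the grip block; +x to the thin nose, z up. Along x: grip block -22 to 22 mm (45 mm high, to be gripped across its 13 mm), saddle 22 to 42.5 mm (16.5 mm high), crest 42.5 to 44 mm (18.5 mm high), ramp falling to a 2 mm thick nose at 86 mm. Flat underside.
- wedge_grip (a point): Point to grip: middle of the wedge's grip block, 30 mm above its underside. Axes as the wedge's.
- wedge_nose (a point): Lower edge of the wedge's thin nose, 86 mm ahead of the grip along the wedge's x, level with its underside.
- tray: Shallow open grey tray, fixed, 200 (its x) x 130 (its y) x 14 mm, walls and floor 4 mm. Origin: underside, centre.
- stapler: Stapler, 38 x 145 x 50 mm, a bystander. Origin: centre of its underside.
- eraser: Eraser, 23 x 58 x 12 mm, a bystander. Origin: centre of its underside.
- glue_stick: Upright glue stick, 26 mm thick, 86 mm tall, a bystander. Origin: centre of its underside.
- spectacle_case: Brown spectacle case, 62 x 159 x 42 mm, a bystander. Origin: centre of its underside.

How it is judged (in metres and radians):
On the way, in this order (a step that is already met when the one before it is completed fails the run):
1. the wedge's nose is under the clip's bridge, bearing on the clip (x of wedge_nose in the frame of clip above 0.004 m and z of wedge_nose in the frame of clip below 0.004 m and contact force between wedge and clip above 0.5 N), for 0.2 s.
2. the clip is off the spindle and sits in the wedge's saddle, between crest and grip block (z of clip in the frame of spindle_front above 0.03 m and x of clip in the frame of wedge_grip between 0.028 and 0.038 m and z of clip in the frame of wedge_grip below -0.009 m), for 0.2 s.
At the end, for the whole second after the job is handed in: Clip and wedge rest in the tray: the clip's origin and the wedge's grip point within its walls (96 mm either way along its x, 61 mm along its y), the clip below 40 mm over the tray's underside, the wedge upright on its base within 0.3 rad; both released and at rest (x of clip in the frame of tray between -0.096 and 0.096 m and y of clip in the frame of tray between -0.061 and 0.061 m and z of clip in the frame of tray below 0.04 m and x of wedge_grip in the frame of tray between -0.096 and 0.096 m and y of wedge_grip in the frame of tray between -0.061 and 0.061 m and z of wedge_grip in the frame of tray below 0.05 m and angle between wedge's own z axis and vertical below 0.3 rad and linear speed of each of wedge, clip below 0.02 m/s); the robot touches nothing.
It fails at once if the wedge is forced against the spindle or stand (more than 20 N) (contact force between wedge and stand above 20 N).
It fails at once if the wedge is rammed against the clip (more than 22 N) (contact force between wedge and clip above 22 N).
It fails at once if the gripper touches the clip (more than 2 N) (contact force between the fingers and clip above 2 N).
It fails at once if the clip is dropped or flung (faster than 0.9 m/s) (linear speed of clip above 0.9 m/s).
It fails at once if a bystander is moved more than 20 mm (distance of any of stapler, eraser, glue_stick, spectacle_case from where it was at the start of the episode above 0.02 m).
It also fails if it takes over 69 s, if anything falls off the work surface, if the arm or the gripper's body presses on something with over 40 N, if the wrist force passes 120 N, or if a joint passes its speed limit or range.

ROBOT

A 6-joint arm with a two-finger parallel gripper is mounted at the origin on a cart in front of the work surface, level with it; the furniture and walls round the work are solid. World frame = base frame: x ahead of the robot, y to its left, z up, the work surface at z = 0. Lengths are in m, angles in degrees, forces in N, time in s.
With the tool pointing down it reaches from about 0.325 to 0.85 m from the base axis. Payload 15.5 kg.
Tool frame: the origin (TCP) lies midway between the tips of the shut fingers; the grasp point (between the pads) lies 19 mm behind it; z points along the fingers, y is the line along which they close (so a half turn about z gives the same grasp; the last joint's range is limited). The gripper opens to 91 mm and grips with 3 to 60 N. Pads are 32 mm wide; open, the fingers measure 118 mm over their backs; the gripper's body (76 mm by 178 mm) begins 60 mm behind the grasp point.
Start: joints at [-5.472, 28.281, 77.091, -0, 74.628, -5.472], TCP at [0.625, 0, 0.214] pointing down, gripper open.
Joint ranges: [-166.48, 166.48], [-47.26, 123.95], [12.59, 153.08], [-70.14, 250.14], [6.76, 159.57], [-176.63, 176.63]. Speed limits (degrees/s): [108.29, 108.29, 147.25, 172.46, 172.46, 172.46].

INTERFACE

Orientations are given as a 3x3 rotation matrix whose columns are the frame's x, y, z axes.
In Python, from bench import ctrl gives the robot as it stands. The module is installed in compiled form; this text tells all that it offers. Calls block until the motion is done:
- ctrl.goto(position, orientation): joint-space move of the TCP to a pose.
- ctrl.move_l(position, vel=0.15, ori=None, contact_N=None): straight line of the TCP; ori=None keeps the orientation; vel is the mean speed in m/s. With contact_N (N) it stops when the force on the tool has changed by that much, and returns True; else False.
- ctrl.movej(angles): joint-space move.
- ctrl.command_gripper(opening): opening from 0.0 (shut) to 1.0 (fully open); the grip force is fixed at half the most; returns when the fingers have stopped.
- ctrl.sleep(seconds).
- ctrl.ik(position, orientation): joint angles nearest the present ones, or None.
- ctrl.read_camera(name): name is "scene" or "side" or "wrist"; returns the picture (480x640x3 uint8, blue, green, red); there is no depth.
- ctrl.camera_params(name): a dict with "fx", "fy", "cx", "cy" (pixels), "D" ([k1, k2, p1, p2, k3] as OpenCV has them; the pictures are not rectified), "pose" (4x4, takes a point from camera to world coordinates); the wrist camera has in their place "T_tool_cam" (4x4, takes a point from camera to tool coordinates, whose origin is the TCP and whose axes are the flange's). Camera axes: x right, y up, looking along -z (the intrinsics and any distortion apply to the point x, -y, -z); pixel columns grow to the right and rows downward; lengths in m; the calibration is good to about 2 mm. A picture is of the moment at which its call begins: read the wrist's pose just before it. camera_params takes no time and is no camera call.
A pose or a line that the arm cannot do raises ctrl.MotionError and nothing moves.
- ctrl.sign_off(): hands the job in; it is judged then, once.
Readings, each from a call of its own:
- ctrl.current_t(): time.
- ctrl.current_q(): joint angles.
- ctrl.current_dq(): joint speeds.
- ctrl.current_effort(): joint torques, N m.
- ctrl.current_tool_pos(): TCP position.
- ctrl.current_eef_rot(): TCP orientation.
- ctrl.current_contact_force(): force on the tool from outside, world axes, zero at the start.
- ctrl.current_wrist_torque(): the same for the moment, N m.
- ctrl.current_grip_width(): opening from 0.0 (shut) to 1.0 (fully open).
- ctrl.current_grasp_force(): force on a finger pad.
Only numpy, scipy, OpenCV 4.12 (cv2) and the standard library are available. Lean on these libraries where they do the work, as an engineer would, in place of code of your own. Each camera call takes 0.05 s, during which the arm holds its last target. There are 200 camera calls.

## Working session

There is one attempt and no reset: what is moved stays moved. The work goes in short steps, each a Python script; the robot and the scene stay as the last script left them, time stands still between calls to the robot, and variables do not carry over. Pictures are saved under pics/ and viewed, at most 13 in all, crops included, and the job is handed in when it is done.

```bash
mkdir -p pics; python3 - <<'E'
from bench import ctrl
import cv2,numpy as np
for n in("scene","side","wrist"):
    cv2.imwrite(f"pics/{n}0.png",ctrl.read_camera(n)); p=ctrl.camera_params(n); print(n,{k:np.round(v,4).tolist() for k,v in p.items()})
print(ctrl.current_t(),ctrl.current_tool_pos(),ctrl.current_eef_rot())
E
```

```text
scene {'fx': 611.7391, 'fy': 611.7391, 'cx': 320.6083, 'cy': 231.8318, 'D': [0.0383, 0.0, 0.0, 0.0, 0.0], 'pose': [[-0.9008, 0.1745, -0.3977, 0.0656], [-0.4343, -0.3739, 0.8195, 1.008], [-0.0057, 0.9109, 0.4126, 0.6327], [0.0, 0.0, 0.0, 1.0]]}
side {'fx': 472.1894, 'fy': 472.1894, 'cx': 319.5245, 'cy': 234.787, 'D': [0.0161, 0.0, 0.0, 0.0, 0.0], 'pose': [[0.999, 0.0033, 0.0443, 0.6423], [0.0383, 0.4436, -0.8954, -1.1464], [-0.0226, 0.8962, 0.4431, 0.6143], [0.0, 0.0, 0.0, 1.0]]}
wrist {'fx': 359.8032, 'fy': 359.8032, 'cx': 320.6093, 'cy': 236.0512, 'D': [-0.052, 0.0, 0.0, 0.0, 0.0], 'T_tool_cam': [[0.0001, 0.9694, 0.2454, 0.0693], [1.0, -0.0006, 0.0017, -0.0005], [0.0018, 0.2454, -0.9694, -0.1714], [0.0, 0.0, 0.0, 1.0]]}
0.15 [6.24700344e-01 2.16206366e-05 2.13459180e-01] [[ 1.57612434e-05  9.99999523e-01 -9.76616755e-04]
 [ 9.99999996e-01 -1.56781703e-05  8.50697363e-05]
 [ 8.50543842e-05 -9.76618092e-04 -9.99999519e-01]]
```

View pics/scene0.png

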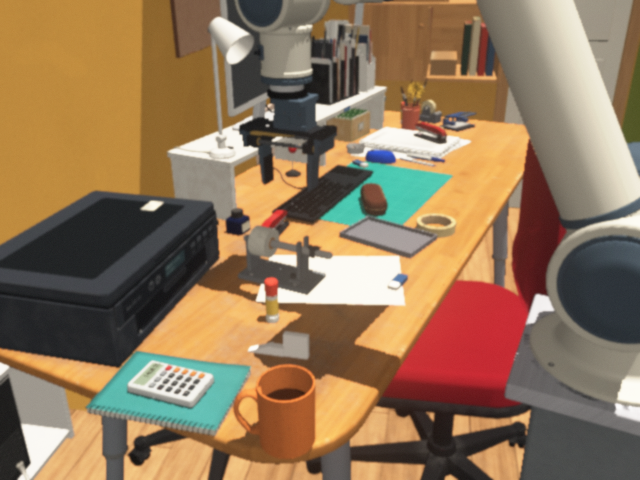

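View pics/side0.png

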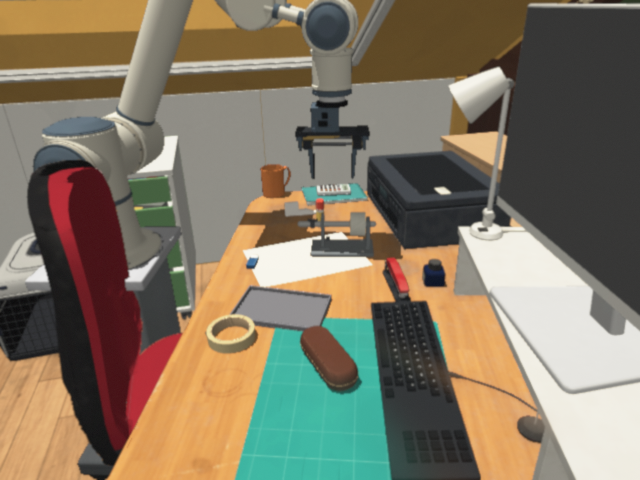

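View pics/wrist0.png

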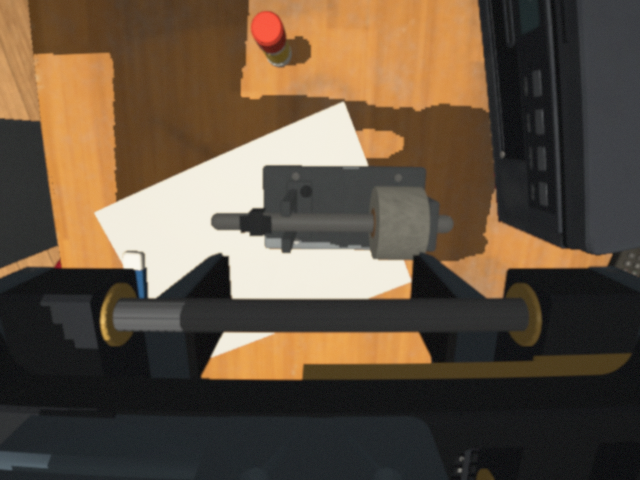

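The scene camera shows the wedge at about (285,347) with its nose to the left (world +x). The tray is at (388,237) and the glue stick at (271,300). The wrist view shows the spindle tip at (212,221), the clip at 243–270, the fork at about col 290, and the spindle running along world +x. The side view shows the tray corners at about (243,289), (331,293), (325,330) and (233,316).

```bash
cat > h.py <<'E'
from bench import ctrl
import cv2,numpy as np
CV=np.diag([1,-1,-1.])
def cam(n):
    p=ctrl.camera_params(n)
    if n=="wrist":
        T=np.eye(4);T[:3,:3]=ctrl.current_eef_rot();T[:3,3]=ctrl.current_tool_pos();T=T@np.array(p["T_tool_cam"])
    else: T=np.array(p["pose"])
    K=np.array([[p["fx"],0,p["cx"]],[0,p["fy"],p["cy"]],[0,0,1.]])
    return K,np.array(p["D"],float),T
def cast(c,px,z):
    K,D,T=c
    u=cv2.undistortPoints(np.array(px,float).reshape(-1,1,2),K,D).reshape(-1,2)
    d=np.c_[u[:,0],-u[:,1],-np.ones(len(u))]@T[:3,:3].T
    return T[:3,3]+d*((z-T[2,3])/d[:,2])[:,None]
def proj(c,P):
    K,D,T=c
    q=(np.atleast_2d(P)-T[:3,3])@T[:3,:3]@CV
    return cv2.projectPoints(q,np.zeros(3),np.zeros(3),K,D)[0].reshape(-1,2)
E
python3 - <<'E'
from h import *
np.set_printoptions(precision=4,suppress=True)
s,d,w=cam("scene"),cam("side"),cam("wrist")
print("wedge base (scene) grip r,l, nose",cast(s,[[308,358],[283,357],[250,349]],0))
print("tray side",cast(d,[[243,289],[331,293],[325,330],[233,316]],.014))
print("tray scene",cast(s,[[341,233],[372,219],[437,236],[405,255]],.014))
print("wrist tip,clip ends,fork",cast(w,[[212,221],[243,221],[270,221],[290,221]],[.078]),cast(w,[[370,221]],.078))
print("glue",cast(s,[[271,321]],0),cast(w,[[280,60]],0))
E
```

```text
wedge base (scene) grip r,l, nose [[0.4665 0.2346 0.    ]
 [0.5069 0.2504 0.    ]
 [0.5709 0.2546 0.    ]]
tray side [[ 0.4136 -0.2183  0.014 ]
 [ 0.6201 -0.2345  0.014 ]
 [ 0.6101 -0.3705  0.014 ]
 [ 0.4116 -0.3241  0.014 ]]
tray scene [[ 0.6138 -0.2356  0.014 ]
 [ 0.577  -0.3484  0.014 ]
 [ 0.3976 -0.3173  0.014 ]
 [ 0.4343 -0.1872  0.014 ]]
wrist tip,clip ends,fork [[0.5284 0.0051 0.078 ]
 [0.5557 0.0051 0.078 ]
 [0.5794 0.0051 0.078 ]
 [0.5968 0.0051 0.078 ]] [[0.6665 0.0052 0.078 ]]
glue [[0.5827 0.1604 0.    ]] [[0.5829 0.1524 0.    ]]
```

```bash
python3 - <<'E'
from h import *
np.set_printoptions(precision=4,suppress=True)
s=cam("scene"); print("mug base L,M,R",cast(s,[[258,430],[287,455],[312,435]],0))
R=np.diag([1,-1,-1.])
ctrl.goto([0.47,0.235,0.2],R); ctrl.sleep(.3)
c=cam("wrist"); im=ctrl.read_camera("wrist"); cv2.imwrite("pics/w1.png",im); np.savez("c1.npz",K=c[0],D=c[1],T=c[2])
print(ctrl.current_t(),ctrl.current_tool_pos(),ctrl.current_q())
E
```

```text
mug base L,M,R [[0.4539 0.4212 0.    ]
 [0.3922 0.4459 0.    ]
 [0.3781 0.3967 0.    ]]
2.325 [0.4701 0.2349 0.2   ] [ 20.0391  21.1941  92.1175  -0.002   66.69   110.0438]
```

View pics/w1.png

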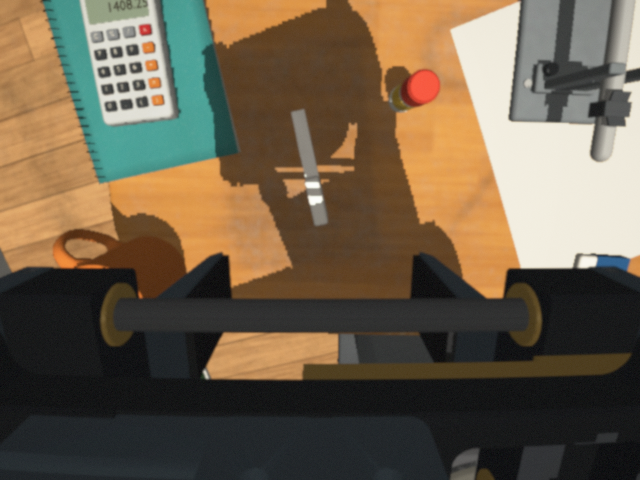

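```bash
python3 - <<'E'
from h import *
np.set_printoptions(precision=4,suppress=True)
f=np.load("c1.npz"); c=(f["K"],f["D"],f["T"])
im=cv2.imread("pics/w1.png"); hsv=cv2.cvtColor(im,cv2.COLOR_BGR2HSV)
m=((hsv[...,1]<60)&(hsv[...,2]>70)).astype(np.uint8); roi=np.zeros_like(m); roi[95:240,270:345]=1; m*=roi
n,l,st,_=cv2.connectedComponentsWithStats(m); i=1+st[1:,4].argmax(); print(st[i])
for r in list(range(108,230,6)):
    x=np.where(l[r]==i)[0]
    if len(x): print(r,x.min(),x.max(),im[r,(x.min()+x.max())//2])
ys,xs=np.where(l==i)
top=ys.min();bot=ys.max()
N=[xs[ys<=top+1].mean(),top];B=[xs[ys>=bot-1].mean(),bot+1]
print(N,B)
n3=cast(c,[N],.001)[0];b3=cast(c,[B],.045)[0]
print(n3,b3,np.linalg.norm((n3-b3)[:2]),np.degrees(np.arctan2(*(n3-b3)[1::-1])))
E
```

```text
[ 291  109   37  117 1682]
114 291 305 [126 135 140]
120 293 306 [127 135 139]
126 294 307 [127 136 140]
132 295 309 [128 137 142]
138 296 310 [128 137 142]
144 298 311 [127 136 141]
150 299 313 [127 134 140]
156 300 314 [129 137 141]
162 302 315 [126 136 139]
168 304 316 [128 137 141]
174 304 318 [125 133 138]
180 306 318 [127 136 140]
186 306 320 [246 251 250]
192 307 321 [126 134 139]
198 307 323 [250 253 252]
204 309 324 [141 151 155]
210 311 325 [125 133 137]
216 312 326 [123 131 137]
222 314 327 [120 129 134]
[np.float64(301.0), np.int64(109)] [np.float64(318.47058823529414), np.int64(226)]
[0.5725 0.2545 0.001 ] [0.4648 0.2372 0.045 ] 0.10908852996723216 9.093506590990756
```

```bash
python3 - <<'E'
from h import *
np.set_printoptions(precision=4,suppress=True)
f=np.load("c1.npz"); c=(f["K"],f["D"],f["T"])
n3=cast(c,[[297.7,110.5]],.001)[0];b3=cast(c,[[321,224.5]],.045)[0]
u=(n3-b3)[:2];L=np.hypot(*u);u/=L;th=np.arctan2(u[1],u[0])
mid=(n3+b3)[:2]/2; g=mid-u*32   # centre of 108mm is +32 from the grip
print(L,np.degrees(th),g)
C,S=np.cos(th),np.sin(th)
R=np.array([[C,S,0],[S,-C,0],[0,0,-1.]])
tz=.030-.019
ctrl.goto([*g,.10],R)
print(ctrl.move_l([*g,tz+.002],vel=.08,contact_N=6))
ctrl.command_gripper(0.0)
print(ctrl.current_tool_pos(),ctrl.current_grip_width()*91,ctrl.current_grasp_force())
f0=ctrl.current_contact_force()
p=ctrl.current_tool_pos();ctrl.move_l([p[0],p[1],.06],vel=.08)
ctrl.sleep(.2);print(f0,ctrl.current_contact_force(),ctrl.current_wrist_torque())
# over stand approach, view
ctrl.goto([.44,.16,.16],np.diag([1,-1,-1.]));ctrl.goto([.43,.005,.13],np.diag([1,-1,-1.]));ctrl.sleep(.3)
c=cam("wrist"); im=ctrl.read_camera("wrist"); cv2.imwrite("pics/w2.png",im); np.savez("c2.npz",K=c[0],D=c[1],T=c[2])
cv2.imwrite("pics/s2.png",ctrl.read_camera("side"))
print(ctrl.current_t(),ctrl.current_grip_width()*91,ctrl.current_tool_pos(),ctrl.current_contact_force())
E
```

```text
0.1073446848785554 12.289253464871551 [-30.748   -6.5648]Traceback (most recent call last):
  File "<stdin>", line 11, in <module>
bench.MotionError: the arm cannot take that pose within its joint ranges
```

```bash
python3 - <<'E'
from h import *
np.set_printoptions(precision=4,suppress=True)
f=np.load("c1.npz"); c=(f["K"],f["D"],f["T"])
n3=cast(c,[[297.7,110.5]],.001)[0];b3=cast(c,[[321,224.5]],.045)[0]
u=(n3-b3)[:2];u/=np.hypot(*u);th=np.arctan2(u[1],u[0])
g=(n3+b3)[:2]/2-u*.032
print(g)
C,S=np.cos(th),np.sin(th)
R=np.array([[C,S,0],[S,-C,0],[0,0,-1.]])
tz=.030-.019
ctrl.goto([*g,.10],R)
print(ctrl.move_l([*g,tz+.002],vel=.08,contact_N=6))
ctrl.command_gripper(0.0)
print(ctrl.current_tool_pos(),ctrl.current_grip_width()*91,ctrl.current_grasp_force())
f0=ctrl.current_contact_force()
p=ctrl.current_tool_pos();ctrl.move_l([p[0],p[1],.06],vel=.08)
ctrl.sleep(.2);print(f0,ctrl.current_contact_force(),ctrl.current_wrist_torque())
ctrl.goto([.44,.16,.16],np.diag([1,-1,-1.]));ctrl.goto([.43,.005,.13],np.diag([1,-1,-1.]));ctrl.sleep(.3)
c=cam("wrist"); im=ctrl.read_camera("wrist"); cv2.imwrite("pics/w2.png",im); np.savez("c2.npz",K=c[0],D=c[1],T=c[2])
cv2.imwrite("pics/s2.png",ctrl.read_camera("side"))
print(ctrl.current_t(),ctrl.current_grip_width()*91,ctrl.current_tool_pos(),ctrl.current_contact_force())
E
```

```text
[0.4874 0.2395]
False
[0.4874 0.2395 0.013 ] 12.905491878683808 29.99957263469696
[ 0.5958 -0.017   0.0286] [ 0.2041  0.2669 -0.5363] [ 0.0874  0.1176 -0.036 ]
7.8417 12.902666716232542 [0.4301 0.0055 0.1301] [-0.929  -0.6639 -0.0823]
```

View pics/w2.png

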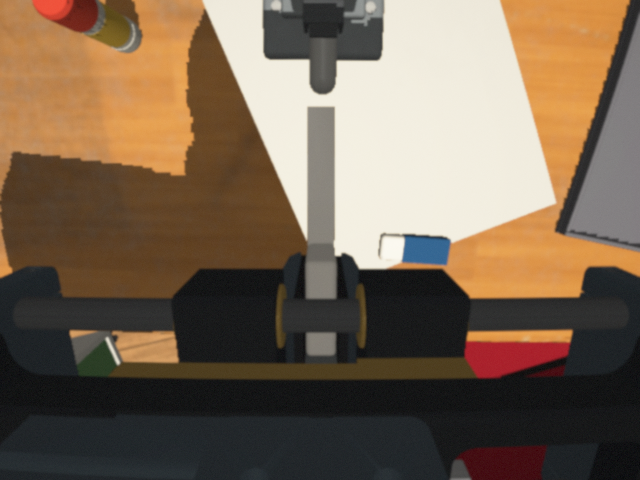

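Wedge is gripped straight, with the nose centre at (321,107). The spindle tip is just ahead at (322,92) and the clip is at row ~15.

```bash
python3 - <<'E'
from h import *
np.set_printoptions(precision=4,suppress=True)
im=cv2.imread("pics/wrist0.png"); g=cv2.cvtColor(im,cv2.COLOR_BGR2GRAY)
cv2.imwrite("pics/crop0.png",cv2.resize(im[160:265,200:380],None,fx=4,fy=4,interpolation=cv2.INTER_CUBIC))
for r in (216,221): print(r,g[r,205:310].tolist())
for col in (217,222,228,234,312,325,340,355): print(col,g[205:238,col].tolist())
im2=cv2.imread("pics/w2.png"); g2=cv2.cvtColor(im2,cv2.COLOR_BGR2GRAY)
for r in (45,60,75,85,110,130,160,200,235): print(r,g2[r,295:350].tolist())
E
```

```text
216 [239, 239, 238, 238, 237, 232, 207, 154, 108, 90, 85, 85, 85, 86, 85, 87, 86, 85, 86, 86, 86, 85, 86, 86, 84, 87, 86, 86, 86, 87, 85, 86, 84, 79, 68, 54, 52, 48, 48, 46, 47, 46, 45, 44, 40, 41, 44, 41, 43, 43, 44, 42, 44, 42, 42, 42, 39, 43, 43, 47, 48, 48, 51, 53, 55, 59, 75, 81, 84, 86, 85, 84, 83, 85, 85, 81, 78, 75, 75, 74, 69, 71, 69, 71, 71, 76, 81, 84, 83, 84, 84, 85, 84, 84, 84, 82, 83, 83, 84, 82, 83, 82, 82, 83, 84]
221 [239, 239, 239, 237, 232, 204, 143, 97, 88, 91, 93, 93, 93, 93, 95, 95, 93, 93, 93, 94, 93, 95, 96, 93, 95, 95, 94, 93, 95, 95, 93, 95, 93, 88, 70, 51, 43, 42, 39, 39, 40, 36, 42, 40, 43, 44, 42, 43, 40, 41, 42, 40, 39, 45, 42, 39, 42, 42, 39, 40, 41, 39, 39, 40, 38, 50, 73, 87, 96, 96, 98, 97, 97, 98, 97, 98, 99, 97, 98, 97, 98, 98, 97, 97, 98, 98, 97, 97, 99, 99, 99, 97, 97, 98, 96, 98, 98, 98, 97, 99, 98, 98, 98, 96, 97]
217 [239, 239, 238, 239, 239, 238, 232, 204, 139, 95, 83, 85, 87, 92, 95, 94, 93, 93, 91, 90, 88, 86, 85, 97, 140, 197, 230, 239, 239, 239, 239, 239, 239]
222 [239, 239, 239, 239, 239, 238, 231, 203, 140, 93, 83, 85, 89, 91, 91, 93, 9
[... 2616 characters left out ...]
35, 137, 135, 134, 134, 134, 133, 135, 134, 132, 133, 133, 132, 138, 176, 223, 237, 239, 239, 240, 239, 240, 239, 240, 240, 238, 240, 240, 240, 240]
200 [240, 240, 239, 239, 239, 240, 240, 240, 239, 239, 238, 227, 186, 146, 134, 132, 134, 135, 133, 135, 132, 132, 132, 131, 133, 134, 134, 133, 134, 133, 132, 132, 133, 133, 132, 134, 133, 133, 138, 174, 223, 236, 240, 240, 240, 240, 240, 240, 240, 240, 239, 239, 240, 239, 240]
235 [69, 71, 73, 71, 72, 73, 73, 83, 118, 180, 223, 219, 175, 138, 131, 130, 132, 130, 132, 129, 133, 131, 131, 132, 129, 133, 131, 134, 130, 132, 131, 133, 131, 130, 131, 131, 131, 131, 134, 167, 219, 236, 240, 239, 239, 239, 240, 240, 239, 240, 239, 240, 240, 240, 240]
```

View pics/crop0.png

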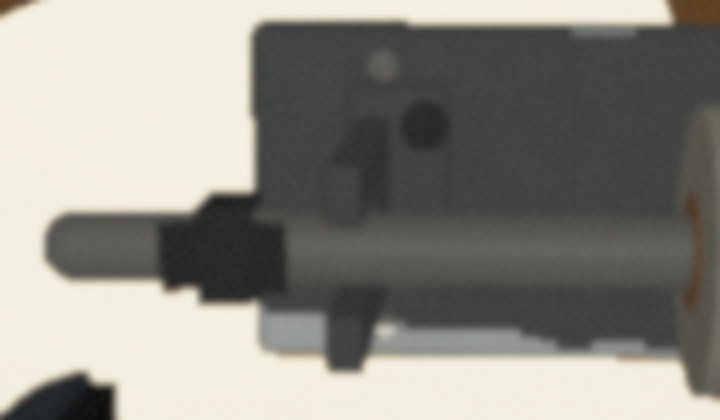

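```bash
python3 - <<'E'
from h import *
np.set_printoptions(precision=4,suppress=True)
R0=np.array([[0,1,-.001],[1,0,0],[0,-.001,-1.]]);T=np.eye(4);T[:3,:3]=R0;T[:3,3]=[.6247,0,.2135]
p=ctrl.camera_params("wrist");K,D,_=cam("wrist");c=(K,D,T@np.array(p["T_tool_cam"]))
a=cast(c,[[222,221.1],[234,221.1],[312,222.2],[340,222.4],[355,222.5]],.078);print(a)
print("yaw",np.degrees(np.polyfit(a[:,0],a[:,1],1)[0]))
print("tip",cast(c,[[211,221.1]],.078),"clip front/back",cast(c,[[239.5,221],[271,221]],.0895),"fork f/b",cast(c,[[281,210],[290.5,210]],.102))
f=np.load("c2.npz"); c=(f["K"],f["D"],f["T"])
print("spindle w2",cast(c,[[322.4,75],[322.4,60],[323.2,45]],.078),"tip",cast(c,[[322,93]],.078))
print("wedge nose",cast(c,[[320.9,107]],.118),"wedge mid",cast(c,[[320.9,160]],.13), "grip",cast(c,[[320.9,235]],.135))
b=cv2.cvtColor(cv2.imread("pics/w2.png"),cv2.COLOR_BGR2GRAY);print(b[84:114,321].tolist());print(b[0:60,316].tolist())
E
```

```text
[[0.5379 0.0035 0.078 ]
 [0.5485 0.0035 0.078 ]
 [0.6167 0.0025 0.078 ]
 [0.6411 0.0023 0.078 ]
 [0.6542 0.0023 0.078 ]]
yaw -0.6710461625929252
tip [[0.5282 0.0035 0.078 ]] clip front/back [[0.556  0.006  0.0895]
 [0.5825 0.006  0.0895]] fork f/b [[0.5926 0.0176 0.102 ]
 [0.6002 0.0176 0.102 ]]
spindle w2 [[0.5381 0.0053 0.078 ]
 [0.5463 0.0053 0.078 ]
 [0.5544 0.0049 0.078 ]] tip [[0.5282 0.0055 0.078 ]]
wedge nose [[0.5164 0.0061 0.118 ]] wedge mid [[0.4915 0.0061 0.13  ]] grip [[0.4566 0.006  0.135 ]]
[83, 85, 83, 81, 77, 76, 74, 73, 75, 110, 173, 224, 236, 238, 238, 238, 238, 238, 238, 238, 237, 229, 202, 157, 134, 133, 132, 136, 133, 133]
[86, 87, 81, 61, 45, 45, 44, 44, 43, 44, 43, 45, 44, 45, 42, 42, 44, 44, 44, 44, 46, 43, 38, 36, 39, 40, 39, 40, 39, 40, 42, 39, 39, 40, 40, 37, 38, 56, 78, 84, 85, 86, 85, 85, 86, 87, 86, 86, 88, 85, 86, 87, 87, 86, 88, 88, 88, 87, 88, 87]
```

```bash
cat >> h.py <<'E'
th=np.radians(-.67);C,S=np.cos(th),np.sin(th)
RW=np.array([[C,S,0],[S,-C,0],[0,0,-1.]])
def ty(x): return .0054+np.tan(th)*(x-.54)-.0006
def F(n=5):
    a=[]
    for _ in range(n): a.append(ctrl.current_contact_force()); ctrl.sleep(.01)
    return np.mean(a,0)
E
python3 - <<'E'
from h import *
np.set_printoptions(precision=4,suppress=True)
x=.459
ctrl.move_l([x,ty(x),.125],vel=.08,ori=RW)
ctrl.move_l([x,ty(x),.103],vel=.04)
ctrl.sleep(.3);b=F();print(b,F(),ctrl.current_t())
print(ctrl.move_l([x,ty(x),.095],vel=.006,contact_N=1.5))
print(ctrl.current_tool_pos(),F()-b,ctrl.current_wrist_torque(),ctrl.current_t())
np.save("b.npy",b)
cv2.imwrite("pics/w3.png",ctrl.read_camera("wrist"))
E
```

```text
[ 0.2195 -0.0891 -0.8937] [-0.0268 -0.0203 -0.7969] 9.4417
True
[0.4589 0.0057 0.0986] [-0.2655 -0.0747  4.8383] [-0.017  -0.2707 -0.0228] 10.2667
```

View pics/w3.png

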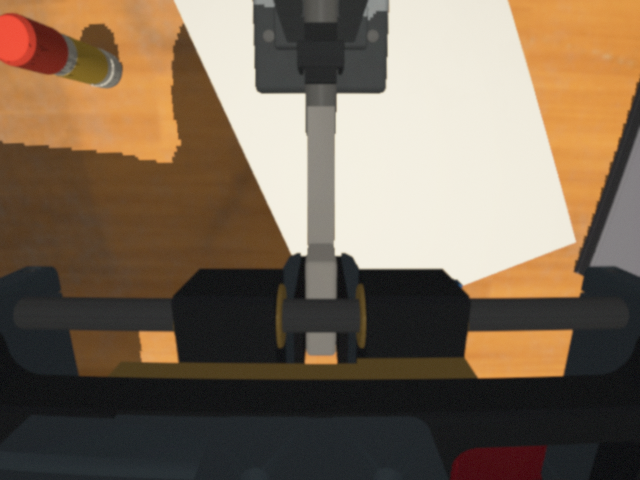

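The nose rests on the spindle top at (321,105), is laterally centred on it (cols 307–335), and the clip is just ahead at rows 40–80. Next I slide in with force feedback.

```bash
cat >> h.py <<'E'
def slide(x1,b,step=.001,vel=.008,fzt=1.5,fxmax=13,z=None,dy=0):
    p=ctrl.current_tool_pos(); x=p[0]; z=p[2] if z is None else z; k=0
    while x<x1-1e-6:
        x=min(x+step,x1)
        ctrl.move_l([x,ty(x)+dy,z],vel=vel)
        f=ctrl.current_contact_force()-b
        z+=float(np.clip(5e-5*(fzt-f[2]),-2e-4,2e-4))
        k+=1
        print(round(x,4),round(z,5),np.round(f,1).tolist(),np.round(ctrl.current_tool_pos()[:],4)[[0,2]].tolist(),round(ctrl.current_t(),2))
        if f[0]<-fxmax or abs(f[2])>12 or abs(f[1])>6: print("STOP");break
    return x,z
E
python3 - <<'E'
from h import *
b=np.load("b.npy");p=ctrl.current_tool_pos()
for dz in(.0002,.0002):
    q=ctrl.current_tool_pos();ctrl.move_l([.459,ty(.459),q[2]+dz],vel=.004);ctrl.sleep(.1);print(ctrl.current_tool_pos(),F()-b)
    if (F()-b)[2]<2:break
print(slide(.484,b,z=ctrl.current_tool_pos()[2],fxmax=8))
E
```

```text
[0.45894169 0.00574853 0.09877617] [-0.00595145 -0.05740396  2.41158967]
[0.45887835 0.00576962 0.09892658] [-0.10687349  0.38392191  0.24459378]
0.4599 0.09896 [0.1, -0.9, 1.1] [0.46, 0.0989] 11.47
0.4609 0.099 [0.1, 0.5, 0.8] [0.461, 0.0989] 11.75
0.4619 0.09908 [0.5, 0.2, -0.2] [0.462, 0.099] 12.03
0.4629 0.09917 [-0.1, -0.1, -0.3] [0.463, 0.0991] 12.3
0.4639 0.09924 [-1.4, 0.5, 0.2] [0.464, 0.0992] 12.57
0.4649 0.09927 [-0.8, 0.1, 0.8] [0.4649, 0.0992] 12.85
0.4659 0.09934 [-0.5, -0.3, 0.2] [0.4659, 0.0993] 13.12
0.4669 0.09938 [-0.1, -0.8, 0.6] [0.467, 0.0994] 13.4
0.4679 0.09946 [0.8, -0.8, -0.2] [0.4679, 0.0994] 13.68
0.4689 0.09953 [-0.2, -0.4, 0.1] [0.469, 0.0995] 13.95
0.4699 0.0996 [-0.2, 0.1, 0.1] [0.47, 0.0995] 14.22
0.4709 0.09967 [0.2, 0.3, 0.2] [0.4709, 0.0996] 14.5
0.4719 0.09974 [0.6, 0.7, 0.0] [0.4719, 0.0997] 14.78
0.4729 0.09982 [0.1, -0.4, -0.2] [0.473, 0.0998] 15.05
0.4739 0.09988 [-1.1, -0.0, 0.4] [0.474, 0.0999] 15.32
0.4749 0.09995 [0.1, 0.5, 0.0] [0.475, 0.0999] 15.6
0.4759 0.10006 [-0.4, -0.3, -0.7] [0.476, 0.0999] 15.88
0.4769 0.10015 [0.6, 0.3, -0.1] [0.477, 0.1001] 16.15
0.4779 0.10021 [-0.7, -0.0, 0.3] [0.478, 0.1002] 16.43
0.4789 0.10027 [-0.6, 0.0, 0.2] [0.479, 0.1002] 16.7
0.4799 0.10032 [-0.6, 0.5, 0.5] [0.48, 0.1003] 16.98
0.4809 0.10035 [-0.4, 0.4, 0.9] [0.481, 0.1003] 17.25
0.4819 0.10035 [-0.7, 0.0, 1.6] [0.482, 0.1004] 17.52
0.4829 0.10044 [0.5, 0.1, -0.2] [0.483, 0.1003] 17.8
0.4839 0.1005 [1.0, -0.5, 0.3] [0.484, 0.1004] 18.07
0.484 0.10057 [0.2, -0.7, -0.1] [0.484, 0.1005] 18.32
(0.484, np.float64(0.10057408030486067))
```

My z correction had the wrong sign, so the wedge drifted 1.6 mm up. I'll look before going on.

```bash
python3 - <<'E'
from h import *
a=ctrl.read_camera("wrist");s=ctrl.read_camera("side");c=ctrl.read_camera("scene")
k=dict(interpolation=cv2.INTER_CUBIC)
A=cv2.resize(a[0:130,250:390],(560,520),**k)
B=cv2.resize(s[185:260,265:385],(480,300),**k)[:260,:240*2][:, :480]
cv2.imwrite("pics/w4.png",A)
B=cv2.resize(s[190:250,280:370],(540,360),**k); D=cv2.resize(c[215:295,235:335],(500,400),**k)
o=np.zeros((520,800,3),np.uint8);o[:,:300]=cv2.resize(a[0:130,282:357],(300,520),**k);o[:260,300:690]=cv2.resize(B,(390,260));o[260:,300:625]=cv2.resize(D,(325,260));cv2.imwrite("pics/m4.png",o)
E
```

```text
(no output)
```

View pics/m4.png

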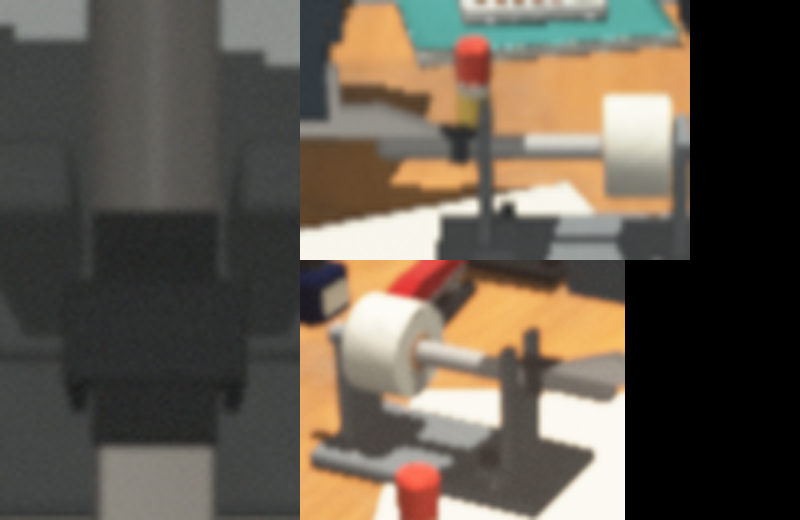

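The nose is tucked just under the clip's turned-up front end (crop row 445), and the clip has been nudged toward the fork. I'll lower back to contact and continue with the sign corrected.

```bash
sed -i 's/5e-5\*(fzt-f\[2\])/5e-5*(f[2]-fzt)/' h.py; python3 - <<'E'
from h import *
b=np.load("b.npy")
T=cam("wrist");print("clip front now",cast(T,[[320,111]],.0895),"bridge front/back",cast(T,[[320,94],[320,70]],.09),F()-b)
p=ctrl.current_tool_pos()
print(ctrl.move_l([p[0],ty(p[0]),.0975],vel=.005,contact_N=1.5),ctrl.current_tool_pos(),F()-b)
z=min(ctrl.current_tool_pos()[2]+.0002,.0990)
if abs(z-.0989)<.0005: print(slide(.497,b,z=z,fzt=1.0,fxmax=8))
E
```

```text
clip front now [[0.56815827 0.00517475 0.0895    ]] bridge front/back [[0.57591112 0.00508166 0.09      ]
 [0.58670429 0.00495332 0.09      ]] [-0.38054311 -0.11005522  0.11492721]
True [0.48399849 0.00546022 0.0986689 ] [-0.57386116  0.16150227  5.55724168]
0.485 0.09893 [1.0, -0.2, 2.3] [0.4851, 0.0988] 19.31
0.486 0.09892 [-0.1, 1.3, 0.6] [0.486, 0.0989] 19.58
0.487 0.0989 [0.2, -0.5, 0.7] [0.487, 0.0989] 19.86
0.488 0.09891 [-0.2, -0.3, 1.1] [0.488, 0.0989] 20.13
0.489 0.09886 [-0.1, 0.2, 0.1] [0.489, 0.0989] 20.41
0.49 0.09886 [-0.8, 0.2, 1.0] [0.4901, 0.0989] 20.68
0.491 0.09885 [-0.7, -0.8, 0.8] [0.4911, 0.0989] 20.96
0.492 0.09886 [-0.6, 0.1, 1.2] [0.4921, 0.0989] 21.23
0.493 0.09889 [-0.0, 0.4, 1.5] [0.493, 0.0988] 21.51
0.494 0.09909 [-4.7, 0.1, 5.5] [0.4935, 0.0989] 21.78
0.495 0.09905 [-3.4, 0.2, 0.3] [0.4948, 0.099] 22.06
0.496 0.09914 [-6.3, 0.6, 2.7] [0.4953, 0.0989] 22.33
0.497 0.09899 [-3.2, -0.7, -1.9] [0.4969, 0.099] 22.61
0.497 0.09886 [-3.2, 1.3, -1.6] [0.4969, 0.0989] 22.86
(0.497, np.float64(0.09886121190137871))
```

```bash
python3 - <<'E'
from h import *
b=np.load("b.npy")
print(slide(.546,b,z=.0989,fzt=1.0,fxmax=13,vel=.01))
E
```

```text
0.4979 0.09889 [-4.7, 0.2, 0.8] [0.4978, 0.0989] 23.11
0.4989 0.09889 [-5.3, 0.1, 0.9] [0.4989, 0.0989] 23.36
0.4999 0.09886 [-6.0, 0.3, 0.5] [0.4998, 0.0989] 23.61
0.5009 0.09902 [-6.8, 0.8, 4.1] [0.5005, 0.0989] 23.86
0.5019 0.09903 [-6.2, -0.4, 1.3] [0.5014, 0.0989] 24.11
0.5029 0.09904 [-6.4, -0.7, 1.2] [0.5024, 0.0989] 24.36
0.5039 0.09909 [-7.2, 1.3, 1.9] [0.5034, 0.099] 24.61
0.5049 0.09906 [-6.8, -0.2, 0.4] [0.5044, 0.099] 24.86
0.5059 0.09903 [-5.3, 0.9, 0.4] [0.5055, 0.099] 25.11
0.5069 0.09901 [-6.6, 0.1, 0.6] [0.5065, 0.099] 25.36
0.5079 0.09895 [-5.3, 0.5, -0.2] [0.5077, 0.0989] 25.61
0.5089 0.09887 [-4.9, -0.6, -0.6] [0.5089, 0.0989] 25.86
0.5099 0.0989 [-4.5, 0.1, 1.5] [0.5099, 0.0989] 26.11
0.5109 0.09883 [-3.3, 0.9, -0.3] [0.5111, 0.0989] 26.36
0.5119 0.09884 [-4.3, -1.0, 1.0] [0.5121, 0.0989] 26.61
0.5129 0.0988 [-2.8, -0.4, 0.2] [0.5133, 0.0989] 26.86
0.5139 0.09871 [-0.9, -1.0, -0.7] [0.5144, 0.0989] 27.11
0.5149 0.09881 [-2.6, 1.0, 2.9] [0.5152, 0.0988] 27.36
0.5159 0.09893 [-2.6, -0.2, 3.4] [0.5161, 0.0989] 27.61
0.5169 0.0989 [-0.9, 0.1, 0.4] [0.5171, 0.0989] 2
[... 972 characters left out ...]
989] 32.36
0.5359 0.09894 [-1.8, 0.3, 0.3] [0.5361, 0.0989] 32.61
0.5369 0.09886 [-2.0, 0.4, -0.6] [0.5371, 0.0989] 32.86
0.5379 0.09893 [-1.3, -0.2, 2.6] [0.5381, 0.0989] 33.11
0.5389 0.09892 [-1.3, 0.3, 0.7] [0.5391, 0.0989] 33.36
0.5399 0.0989 [-0.8, -0.4, 0.6] [0.5401, 0.0989] 33.61
0.5409 0.09897 [-2.1, 0.4, 2.3] [0.5409, 0.0989] 33.86
0.5419 0.09898 [-0.7, 0.3, 1.3] [0.5419, 0.0989] 34.11
0.5429 0.09897 [-0.3, 0.5, 0.8] [0.543, 0.0989] 34.36
0.5439 0.09893 [-1.7, 0.0, 0.2] [0.5441, 0.0989] 34.61
0.5449 0.09891 [-0.7, -0.1, 0.5] [0.5451, 0.0989] 34.86
0.5459 0.09891 [-0.4, -0.4, 1.0] [0.5461, 0.0989] 35.11
0.546 0.09897 [-0.4, 0.4, 2.3] [0.5461, 0.099] 35.36
(0.546, 0.09897240188951435)
```

```bash
python3 - <<'E'
from h import *
b=np.load("b.npy")
print(slide(.560,b,z=.0989,fzt=1.0,fxmax=5,vel=.01))
a=ctrl.read_camera("wrist");s=ctrl.read_camera("side")
k=dict(interpolation=cv2.INTER_CUBIC)
o=np.zeros((480,800,3),np.uint8);o[:,:400]=cv2.resize(a[100:292,240:400],(400,480),**k);o[:300,400:]=cv2.resize(s[190:250,290:370],(400,300),**k);cv2.imwrite("pics/m5.png",o)
E
```

```text
0.5471 0.09897 [-0.7, -0.2, 2.5] [0.5472, 0.0989] 35.62
0.5481 0.09899 [-0.3, -0.8, 1.3] [0.5483, 0.0989] 35.87
0.5491 0.09894 [-1.4, -0.1, 0.0] [0.5491, 0.099] 36.12
0.5501 0.09905 [-3.6, 0.1, 3.3] [0.5499, 0.0989] 36.37
0.5511 0.09924 [-7.8, 0.5, 4.7] [0.5504, 0.0989] 36.62
STOP
(np.float64(0.5511080674395734), 0.09923533737364937)
```

View pics/m5.png

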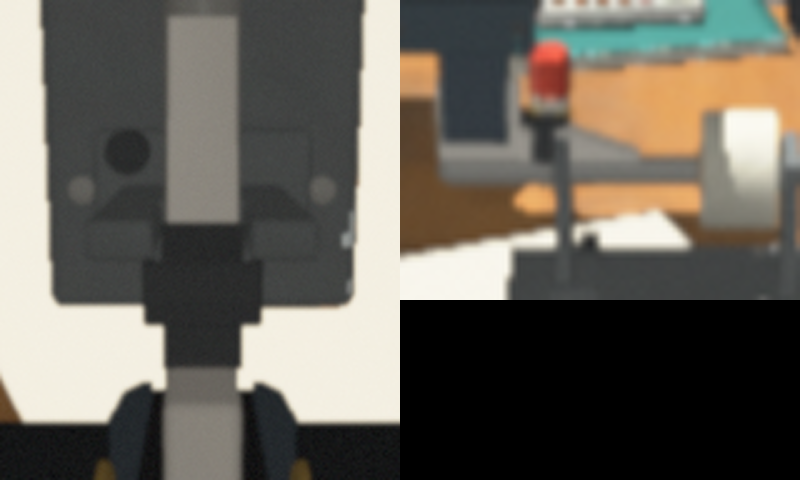

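The clip sits against the grip block (crop rows 225–365) and the push has stiffened. I'll relax slightly and lift.

```bash
python3 - <<'E'
from h import *
np.set_printoptions(precision=4,suppress=True)
b=np.load("b.npy")
x=.5500;ctrl.move_l([x,ty(x),.0990],vel=.005);print(F()-b)
for z,v in((.104,.01),(.115,.02),(.15,.03),(.19,.06)):
    ctrl.move_l([x,ty(x),z],vel=v);print(z,F(3)-b,ctrl.current_t())
ctrl.sleep(.2)
a=ctrl.read_camera("wrist");cv2.imwrite("pics/w6.png",a[100:340,200:440])
E
```

```text
[-1.7689  0.5874  0.5545]
0.104 [-0.0727  0.0364 -0.1607] 37.8083
0.115 [-0.0578  0.0686 -0.0176] 38.5333
0.15 [0.0138 0.0439 0.7517] 39.875
0.19 [-0.2373  0.176   0.0063] 40.7167
```

View pics/w6.png

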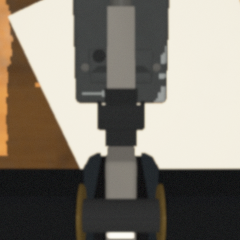

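The clip rides in the saddle (crop rows 88–145), clear of the spindle. Now I carry it to the tray.

```bash
python3 - <<'E'
from h import *
np.set_printoptions(precision=4,suppress=True)
t=np.radians(-15);c,s=np.cos(t),np.sin(t);R=np.array([[c,s,0],[s,-c,0],[0,0,-1.]])
g=np.array([.505,-.275])-.03*np.array([c,s])
ctrl.move_l([.52,-.10,.19],vel=.10)
ctrl.move_l([*g,.16],vel=.10,ori=R)
ctrl.move_l([*g,.04],vel=.06);ctrl.sleep(.2)
print(ctrl.move_l([*g,.0145],vel=.012,contact_N=2.5),ctrl.current_tool_pos(),ctrl.current_t())
ctrl.sleep(.2)
ctrl.command_gripper(.35);ctrl.sleep(.3)
print(F(),ctrl.current_t())
ctrl.move_l([*g,.12],vel=.05)
ctrl.move_l([g[0]-.03,g[1],.18],vel=.1)
cv2.imwrite("pics/w7.png",ctrl.read_camera("wrist"));print(ctrl.current_t())
E
```

```text
True [ 0.4761 -0.2672  0.0169] 48.1667
[-0.0233 -0.0898 -0.6032] 49.2083
52.2917
```

View pics/w7.png

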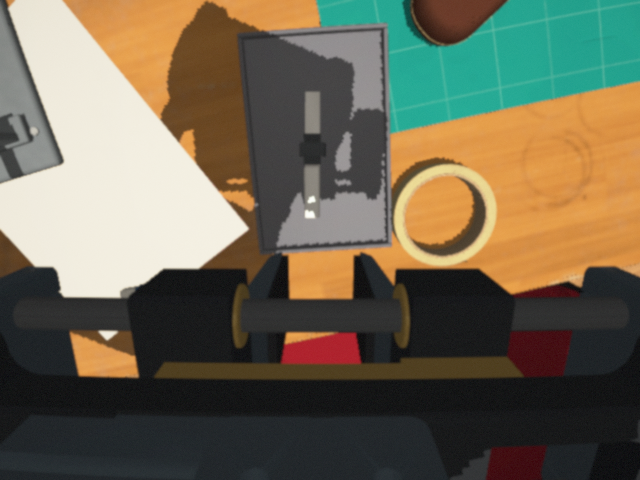

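The wedge is upright with the clip on it (312,150), inside the tray, and the gripper is clear.

```bash
python3 -c "
from bench import ctrl
print(ctrl.sign_off())"
```

```text
the job is handed in; nothing more can be done
None
```

The job is handed in, though the verdict wasn't returned: the clip came off the spindle on the wedge, and the last wrist picture shows both in the grey tray with the wedge upright, the gripper clear, 52.3 s on the clock.

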